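Put the distance collars back on their rail by height

ROBOT

A 6-joint arm with a two-finger parallel gripper is mounted at the origin on a cart in front of the work surface, level with it; the furniture and walls round the work are solid. World frame = base frame: x ahead of the robot, y to its left, z up, the work surface at z = 0. Lengths are in m, angles in rad, forces in N, time in s.
With the tool pointing down it reaches from about 0.325 to 0.775 m from the base axis. Payload 5.5 kg.
Tool frame: the origin (TCP) lies midway between the tips of the shut fingers; the grasp point (between the pads) lies 19 mm behind it; z points along the fingers, y is the direction in which the jaws open and shut (so a half turn about z gives the same grasp; the last joint's range is limited). The gripper opens to 88 mm and grips with 3 to 60 N. Pads are 20 mm wide; open, the fingers measure 115 mm over their backs; the gripper's body (75 mm by 178 mm) begins 61 mm behind the grasp point.
Start: joints at [1.293, 0.091, 1.231, -0, 1.82, -0.057], TCP at [0.131, 0.585, 0.223] pointing down, gripper open.
Joint ranges: [-2.87, 2.87], [-0.86, 2.18], [0.17, 2.46], [-1.51, 4.65], [0.06, 2.69], [-2.65, 2.65]. Speed limits (rad/s): [2.57, 2.57, 3.01, 3.14, 3.14, 3.14].

INTERFACE

Orientations are given as a unit quaternion [w, x, y, z].
In Python, from workcell import monitor, snapshot, env, search_frame, cut_out gives the robot as it stands.
- The arm moves only by the shell command python3 -m creep 'ROWS'. ROWS is a JSON object of lists of equal length, an entry for each row: "delta_pos": the shift along the tool's x, y, z in cm, a list of three; "angular": the turn, a rotation vector about the tool's x, y, z in rad, a list of three; "gripper": the finger opening in cm, from 0 to 8.78. In form: {"delta_pos": [[dx, dy, dz], ...], "angular": [[ax, ay, az], ...], "gripper": [gripper, ...]}. A call has 1 to 20 rows; each row is the pose to reach, as a shift and turn from the pose commanded when the call began, along the tool's axes at that moment; what a row does not reach only later rows make up. A row lasts 1/12 s, in which the tool goes at most 41.7 mm and 7.16 degrees, less where a joint would pass 70% of its speed; a pose out of reach is approached as far as the arm can. A call with a gripper value outside its range is refused whole. The fingers move at their own pace and stop on an object; the grip force is fixed at half the most. Time passes only in rows, so rows that repeat a pose let the fingers close. It gives the time, the measured TCP pose, the force and the opening at its end, in the units of the state.
- monitor.read_state(): the state, without advancing time (a new reading comes with each control period).
- snapshot(name): name is "side" or "top"; returns a dict with "color" (480x640x3 uint8, blue, green, red), "depth" (480x640 float32, m along the optical axis (not along the pixel's ray), 0 where there is no reading), "fx", "fy", "cx", "cy" (pixels), "k1" (the pictures are not rectified: a ray, as slopes to the right and down, at radius r is drawn at 1 + k1 r^2 times it, then the intrinsics apply), "eye" and "attitude" of the camera in the world. Camera axes: x right, y up, looking along -z (the intrinsics and any distortion apply to the point x, -y, -z); pixel columns grow to the right and rows downward; lengths in m; the calibration is good to about 2 mm. A picture is of the moment at which its call begins.
- env.hand_in(): hands the job in, once; it reports no verdict.
Trained networks look in the newest picture that a camera, given by its name, has taken for a name from the list of things; names that differ only in an ending like _2 or _b are one class to them, and where a whole thing is asked for, a point or a joint stands for the part that bears it (a point fixed in the world has none). Each returns a list of dicts, best first, with "score" (0 to 1); they miss things now and then, are a little off and sometimes report something else, mostly with a low value. They report only what shows in the picture. A call takes as long as a camera call. They do not tell look-alikes from the thing itself.
- search_frame(target, camera): "uv" ([column, row] in pixels, amid what is visible of it).
- cut_out(target, camera): "mask" (480x640 bool, what is visible of it) and "uv" ([column, row] in pixels, amid what is visible of it).
The state is a dict: "time_s": time; "joints": joint angles; "qd": joint speeds; "joint_torque": joint torques, N m; "tool_pos": TCP position; "orientation": TCP orientation; "contact_force": force on the tool from outside, world axes, zero at the start; "wrist_torque": the same for the moment, N m; "finger_gap": finger opening in m.
Only numpy, scipy, OpenCV 4.12 (cv2) and the standard library are available. Lean on these libraries where they do the work, as an engineer would, in place of code of your own. Each camera call takes 0.05 s, during which the arm holds its last target. There are 200 camera calls.

TASK

Put the four loose steel distance collars back on the four pins of the storage rail, one over each pin and sitting flat on the rail, in order of height: the tallest on the pin next to the upright stop, then shorter and shorter, the shortest on the pin farthest from the stop. Leave the brass fitting and the lying hexagon bolt among them where they are.

Things in the scene. Friction and masses are not known exactly. Their poses are not given: they have to be found in the camera images.
- collar_15: loose plain steel distance collar (short tube), 15 mm tall, 36 mm outside diameter, 26 mm through bore, about 45 g (varies), standing upright on the bench; one of a set of four alike but for height (15, 25, 35, 45 mm). Origin: centre of its underside on the bore axis; z up along the bore; its yaw means nothing
- collar_25: loose plain steel distance collar (short tube), 25 mm tall, 36 mm outside diameter, 26 mm through bore, about 75 g (varies), standing upright on the bench; one of a set of four alike but for height (15, 25, 35, 45 mm). Origin: centre of its underside on the bore axis; z up along the bore; its yaw means nothing
- collar_35: loose plain steel distance collar (short tube), 35 mm tall, 36 mm outside diameter, 26 mm through bore, about 105 g (varies), standing upright on the bench; one of a set of four alike but for height (15, 25, 35, 45 mm). Origin: centre of its underside on the bore axis; z up along the bore; its yaw means nothing
- collar_45: loose plain steel distance collar (short tube), 45 mm tall, 36 mm outside diameter, 26 mm through bore, about 135 g (varies), standing upright on the bench; one of a set of four alike but for height (15, 25, 35, 45 mm). Origin: centre of its underside on the bore axis; z up along the bore; its yaw means nothing
- rail: storage rail fixed to the bench: flat grey-painted bar 50 mm (its x) by 276 mm (its y), 12 mm thick, with four round steel pins, 9 mm in diameter, 18 mm above its top, on its centre line at y = -93, -31, +31 and +93 mm. Origin: centre of its underside, on the bench; z up. One end has a tall upright stop, the other only a low foot as thin as the bar; which end varies
- end_stop: the rail's upright stop, fixed: dark steel block 50 mm across the rail, 14 mm along it, 36 mm tall, against one end of the rail. Origin: centre of its underside, on the rail's centre line, 146 mm from the rail's origin; the pins are 53, 115, 177 and 239 mm from it. The foot at the other end has the same outline but is only 12 mm tall
- brass_fitting: bystander: loose brass hose fitting, 24 x 27 mm and 40 mm tall, upright among the collars; origin at the centre of its underside
- bolt_4: bystander: loose grey steel hexagon bolt lying on the bench, 28 x 58 x 17 mm over all; origin at the centre of its underside
There are look-alikes about, which are no part of the job. Leave any turquoise look-alike of the collar_45 alone.

How it is judged:
By the outcome, as a careful person would: the job done as asked, in the order asked, and still so for the second after the job is handed in, with the robot touching nothing.
It also fails if it takes over 96 s, if anything falls off the work surface, if the arm or the gripper's body presses on something with over 40 N, if the wrist force passes 120 N, or if a joint passes its speed limit or range.

## Working session

There is one attempt and no reset: what is moved stays moved. The work goes in short steps, Python scripts to look and compute and a shell command to move; the robot and the scene stay as the last step left them, time stands still between calls to the robot, and variables do not carry over. Pictures are saved under pics/ and viewed, about 12 in all and at most 16, crops included, and the job is handed in when it is done.

```bash
mkdir -p pics; ls
python3 - <<'E'
from workcell import monitor, snapshot
import cv2
s=monitor.read_state(); print({k:s[k] for k in('time_s','tool_pos','orientation','finger_gap','contact_force')})
for n in('side','top'):
    p=snapshot(n); cv2.imwrite(f'pics/{n}0.png',p['color']); print(n,[p[k] for k in('fx','fy','cx','cy','k1','eye','attitude')])
E
```

```text
pics
{'time_s': 0.0, 'tool_pos': array([0.13129147, 0.58514957, 0.22150366]), 'orientation': array([-1.73673514e-04,  1.10152613e-01,  9.93914197e-01, -9.70076906e-04]), 'finger_gap': 0.08785187286649665, 'contact_force': array([ 1.10057444, -0.43098679,  0.09691181])}
side [550.5831173286772, 550.5831173286772, 327.55509816640733, 240.79644028611594, -0.15956475465818903, array([0.39611688, 0.8988653 , 0.62863056]), array([-0.05116088, -0.03570155,  0.42956679,  0.90087754])]
top [587.1069542259978, 587.1069542259978, 313.0595423352525, 236.83013046635637, -0.10262700083604605, array([0.22565887, 0.17126878, 1.250819  ]), array([ 0.71997132,  0.0803576 , -0.07553859, -0.68518456])]
```

View pics/top0.png

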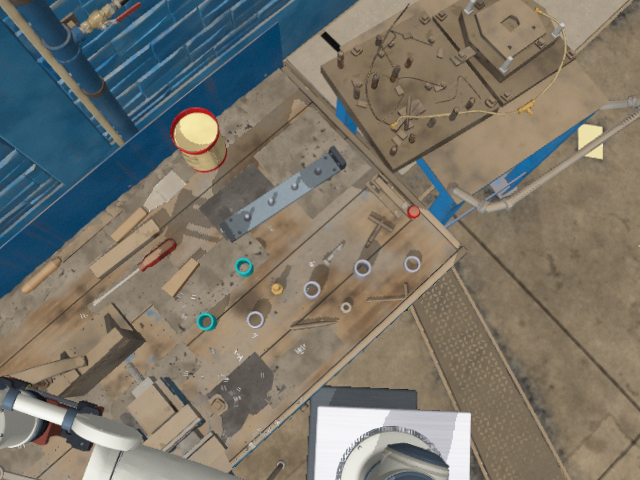

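View pics/side0.png

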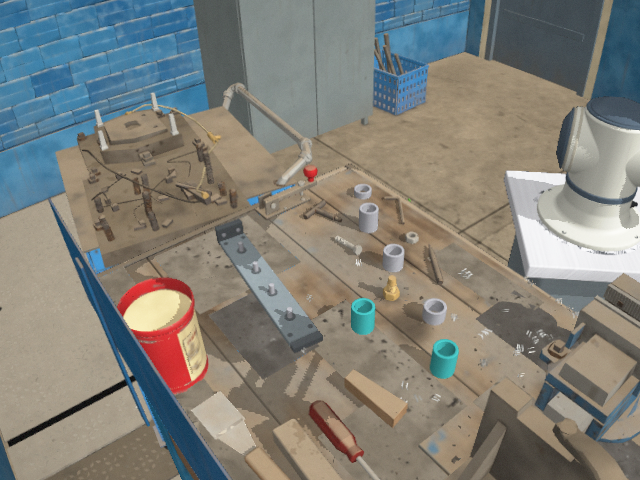

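The top view shows the rail from the foot (232,230) to the stop (337,160). The grey collars are at (255,320), (312,290), (363,268) and (412,264). In the side view they are at (433,311), (394,257), (368,217) and (362,190). The brass fitting is at (277,289) and the bolt at about (332,252). What could be taken for a collar: the turquoise tubes at top (244,267) and (206,322), the nut at (346,307), and the red knob at (413,211). I reject all of these. Next I measure.

```bash
cat > h.py <<'E'
import numpy as np,cv2
from workcell import monitor,snapshot,cut_out,search_frame
from scipy.spatial.transform import Rotation as R
def rot(q): return R.from_quat([q[1],q[2],q[3],q[0]]).as_matrix()
def slopes(p,uv):
    K=np.array([[p['fx'],0,p['cx']],[0,p['fy'],p['cy']],[0,0,1.]])
    return cv2.undistortPoints(np.array(uv,float).reshape(-1,1,2),K,np.array([p['k1'],0,0,0.])).reshape(-1,2)
def rays(p,uv):
    s=slopes(p,uv); return np.c_[s[:,0],-s[:,1],-np.ones(len(s))]@rot(p['attitude']).T
def cloud(p,mask):
    v,u=np.nonzero(mask&(p['depth']>0)); d=p['depth'][v,u]
    return p['eye']+rays(p,np.c_[u,v])*d[:,None]
def onplane(p,uv,z):
    r=rays(p,uv); return p['eye']+r*((z-p['eye'][2])/r[:,2])[:,None]
def tri(p1,uv1,p2,uv2):
    a,b=rays(p1,[uv1])[0],rays(p2,[uv2])[0]; a/=np.linalg.norm(a); b/=np.linalg.norm(b)
    t=np.linalg.lstsq(np.c_[a,-b],p2['eye']-p1['eye'],rcond=None)[0]
    x,y=p1['eye']+a*t[0],p2['eye']+b*t[1]; return (x+y)/2,np.linalg.norm(x-y)
def circ(xy):
    A=np.c_[2*xy,np.ones(len(xy))]; c=np.linalg.lstsq(A,(xy**2).sum(1),rcond=None)[0]
    return c[:2],np.sqrt(c[2]+c[:2]@c[:2])
E
python3 - <<'E'
from h import *
np.set_printoptions(precision=4,suppress=True)
P={n:snapshot(n) for n in('side','top')}
for n in P:
    p=P[n]
    for t in('collar_15','collar_45','rail','end_stop','brass_fitting','bolt_4'):
        for d in cut_out(t,n):
            m=d['mask']; X=cloud(p,m)
            if len(X)<5: print(n,t,d['uv'],d['score'],'few');continue
            zt=np.percentile(X[:,2],95)
            line=[n,t,np.round(d['uv']),round(d['score'],2),m.sum(),'col',p['color'][m].mean(0).round(),'ztop %.4f'%zt]
            if t[:6]=='collar' and zt>.005:
                c=cv2.findContours(m.astype('uint8'),0,1)[0]; 
                T=X[X[:,2]>zt-.004]; c,r=circ(T[:,:2]); line+=['circ',c,'r %.4f'%r]
            else: line+=['mean',X.mean(0),'zmin/max',X[:,2].min(),X[:,2].max()]
            print(*line)
p=P['top']
print('bucket', onplane(p,[[208,170],[195,112]],0))
m=np.zeros((480,640),bool); m[105:172,170:226]=1
X=cloud(p,m); print(np.percentile(X[:,2],[5,50,99])); X=X[X[:,2]>.03]; print('bucket xy',X.min(0),X.max(0))
E
```

```text
side collar_15 [444. 358.] 0.93 914 col [150. 151.  58.] ztop 0.0447 circ [0.3076 0.4   ] r 0.0154
side collar_15 [392. 258.] 0.88 556 col [156. 153. 154.] ztop 0.0353 circ [0.3851 0.1843] r 0.0157
side collar_15 [364. 316.] 0.85 780 col [157. 158.  59.] ztop 0.0448 circ [0.4262 0.3298] r 0.0154
side collar_15 [368. 215.] 0.83 550 col [153. 150. 151.] ztop 0.0453 circ [0.4341 0.0807] r 0.0155
side collar_15 [360. 191.] 0.74 240 col [156. 153. 155.] ztop 0.0154 circ [ 0.4524 -0.028 ] r 0.0155
side collar_15 [435. 312.] 0.61 614 col [150. 148. 151.] ztop 0.0247 circ [0.3181 0.2997] r 0.0157
side collar_45 [444. 358.] 0.93 914 col [150. 151.  58.] ztop 0.0447 circ [0.3076 0.4   ] r 0.0154
side collar_45 [392. 258.] 0.88 556 col [156. 153. 154.] ztop 0.0353 circ [0.3851 0.1843] r 0.0157
side collar_45 [364. 316.] 0.85 780 col [157. 158.  59.] ztop 0.0448 circ [0.4262 0.3298] r 0.0154
side collar_45 [368. 215.] 0.83 550 col [153. 150. 151.] ztop 0.0453 circ [0.4341 0.0807] r 0.0155
side collar_45 [360. 191.] 0.74 240 col [156. 153. 155.] ztop 0.0154 circ [ 0.4524 -0.028 ] r 0.0155
side co
[... 2174 characters left out ...]
. 157.] 0.73 149 col [71. 68. 64.] ztop 0.0400 mean [0.682  0.1435 0.0316] zmin/max 0.006552191496191906 0.04200315089775386
top brass_fitting [277. 290.] 0.69 111 col [ 90. 144. 176.] ztop 0.0427 mean [0.3877 0.2565 0.0231] zmin/max -0.003487352594707893 0.04497856381113796
top bolt_4 [333. 258.] 0.64 105 col [135. 145. 152.] ztop 0.0186 mean [0.4658 0.144  0.0116] zmin/max 0.0027175569970336877 0.020923214089030084
top bolt_4 [285. 198.] 0.18 2820 col [137. 132. 122.] ztop 0.0179 mean [0.5937 0.2588 0.0129] zmin/max -0.004554671964902113 0.03467230295923107
bucket [[0.6487 0.4309 0.    ]
 [0.7887 0.4747 0.    ]]
[0.0027 0.1103 0.1611]
bucket xy [0.6392 0.3902 0.0301] [0.7936 0.5143 0.1798]
```

Run:
```python
from h import *
np.set_printoptions(precision=4,suppress=True)
from scipy.cluster.vq import kmeans2
P={n:snapshot(n) for n in('side','top')}; pc={}
for n in P:
    p=P[n]; m=cut_out('rail',n)[0]['mask']; X=cloud(p,m); e=cloud(p,cut_out('end_stop',n)[0]['mask']); e=e[e[:,2]>.033].mean(0)
    pk=cv2.dilate(m.astype('uint8'),np.ones((3,3)))>0
    X=X[X[:,2]<.04]; off=.003*(n=='top')
    bar=X[(X[:,2]>.009+off)&(X[:,2]<.015+off)]
    (c,sz,a)=cv2.minAreaRect(bar[:,:2].astype('float32')*1000); print(n,'bar',c,sz,a,'z',np.median(bar[:,2]),'stop',e)
    T=X[X[:,2]>.023+off]; d=np.array(c)/1000-e[:2]; d/=np.linalg.norm(d)
    s=(T[:,:2]-e[:2])@d; print('n',len(T))
    for k in(53,115,177,239):
        q=T[abs(s-k/1000)<.02]
        if len(q): print(k,len(q),(q.min(0)+q.max(0))/2,np.median(q,0),'ztop',q[:,2].max())
    # sharp crop
    u,v,w,h=cv2.boundingRect(m.astype('uint8')); im=cv2.resize(p['color'][v-8:v+h+8,u-8:u+w+8],None,fx=4,fy=4,interpolation=2); print('crop',u-8,v-8,im.shape)
    cv2.imwrite(f'pics/rail_{n}.png',im[:600,:800])
```

```text
side bar (593.8389282226562, 258.3893737792969) (51.3175163269043, 280.6663513183594) 37.28740310668945 z 0.011413885737901253 stop [0.683  0.1429 0.0355]
n 116
53 25 [0.6507 0.1832 0.0275] [0.6504 0.1848 0.0282] ztop 0.03152408755708458
115 29 [0.6133 0.2338 0.0273] [0.6128 0.2345 0.028 ] ztop 0.03137475701840575
177 28 [0.5759 0.2833 0.0282] [0.5749 0.2839 0.0285] ztop 0.0331055638852743
239 34 [0.5382 0.3322 0.0269] [0.5382 0.3332 0.0285] ztop 0.03055151662738076
crop 212 225 (516, 452, 3)
top bar (596.0675048828125, 257.12347412109375) (50.8062858581543, 275.54937744140625) 37.45368957519531 z 0.013948468493332422 stop [0.6848 0.1434 0.0368]
n 55
53 14 [0.6534 0.1843 0.0292] [0.6523 0.1834 0.0298] ztop 0.03231054577782011
115 14 [0.6147 0.2327 0.0314] [0.6148 0.2326 0.0307] ztop 0.03608084455850191
177 13 [0.5773 0.2827 0.03  ] [0.5781 0.2818 0.0313] ztop 0.03325115272428936
239 14 [0.5399 0.3311 0.0309] [0.5397 0.331  0.0297] ztop 0.03509916367903343
crop 218 145 (404, 524, 3)
```

Run:
```python
from h import *
np.set_printoptions(precision=3,suppress=True,linewidth=150)
ps=snapshot('side'); pt=snapshot('top')
cv2.imwrite('pics/crop1.png',np.hstack([cv2.resize(ps['color'][160:390,320:500],(470,600)),cv2.resize(pt['color'][240:350,180:440],(330,600))])) if 0 else cv2.imwrite('pics/crop1.png',cv2.resize(ps['color'][165:385,310:490],None,fx=2.7,fy=2.7,interpolation=2))
one=np.ones((480,640),bool)
X=np.vstack([cloud(ps,one),cloud(pt,one)])
print('max height 5cm grid; rows x .1-.75, cols y -.2...75')
print(np.arange(-.2,.75,.05))
for x in np.arange(.1,.8,.05):
    print('%.2f'%x,[int(1000*X[(abs(X[:,0]-x-.025)<.025)&(abs(X[:,1]-y-.025)<.025)][:,2].max(initial=-.001)) for y in np.arange(-.2,.75,.05)])
```

```text
max height 5cm grid; rows x .1-.75, cols y -.2...75
[-0.2  -0.15 -0.1  -0.05 -0.    0.05  0.1   0.15  0.2   0.25  0.3   0.35  0.4   0.45  0.5   0.55  0.6   0.65  0.7 ]
0.10 [8, 7, 7, 16, 171, 7, 7, 5, 7, 548, 563, 573, 576, 559, 535, 533, 245, 152, 15]
0.15 [-1, -1, 1, 2, -1, -1, -1, 7, 9, 10, 11, 20, 565, 566, 584, 531, 348, 348, 186]
0.20 [-1, -1, -1, -1, -1, -1, 6, 9, 9, 8, 11, 9, 8, 9, 161, 179, 197, 196, 32]
0.25 [-1, -1, -1, -1, 0, 8, 8, 14, 16, 9, 10, 48, 49, 8, 161, 163, 58, 33, 6]
0.30 [-1, -1, -1, 0, 6, 8, 18, 17, 16, 30, 30, 50, 49, 11, 7, 58, 51, 13, 7]
0.35 [-1, -1, 2, 10, 13, 11, 15, 39, 35, 45, 6, 9, 19, 31, 22, 20, 33, 29, 21]
0.40 [-1, 0, 6, 20, 8, 51, 13, 41, 8, 16, 52, 10, 27, 28, 32, 34, 35, 32, 145]
0.45 [-1, 7, 7, 21, 8, 49, 17, 20, 7, 10, 17, 17, 21, 31, 34, 35, 33, 137, 182]
0.50 [-1, 7, 10, 64, 19, 16, 7, 41, 8, 17, 33, 21, 8, 7, 34, 32, 175, 180, 173]
0.55 [3, -1, 5, 68, 38, 15, 7, 10, 18, 33, 20, 15, 9, 13, 14, 174, 181, 178, -1]
0.60 [0, -1, -1, 9, 38, 38, 14, 35, 32, 20, 10, 9, 137, 135, 176, 182, 177, -1, -1]
0.65 [-1, -1, -1, -1, 33, 13, 41, 39, 20, 10, 7, 136, 135, 174, 180, 176, -1, -1, -1]
0.70 [-1, -1, -1, 16, 30, 7, 37, 38, 12, 9, 7, 138, 174, 181, 177, -1, -1, -1, -1]
0.75 [-1, -1, 22, 15, 23, 40, 6, 9, 8, 7, 12, 174, 180, 177, -1, -1, -1, -1, -1]
```

View pics/crop1.png

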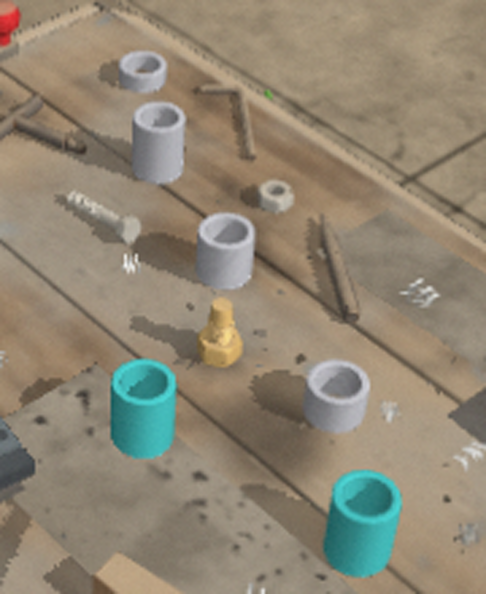

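The crop confirms the four grey collars (heights 15, 45, 35 and 25 from top to bottom). The two turquoise tubes, the brass fitting, the bolt and the nut are rejected. Moving now, starting with collar_25.

```bash
python3 -m creep '{"delta_pos":[[0,0,-5],[0,0,-5],[-24.5,-23.8,-5],[-24.5,-23.8,-5],[-24.5,-23.8,-5],[-24.5,-23.8,-5],[-24.5,-23.8,-5],[-24.5,-23.8,-5],[-24.5,-23.8,-5],[-24.5,-23.8,-5],[-24.5,-23.8,-5],[-24.5,-23.8,-5],[-24.5,-23.8,10],[-24.5,-23.8,10],[-24.5,-23.8,10],[-24.5,-23.8,10],[-24.5,-23.8,10],[-24.5,-23.8,10]],"angular":[[0,0,0],[0,0,0],[0,0,0.698],[0,0,0.698],[0,0,0.698],[0,0,0.698],[0,0,0.698],[0,0,0.698],[0,0,0.698],[0,0,0.698],[0,0,0.698],[0,0,0.698],[0,0,0.698],[0,0,0.698],[0,0,0.698],[0,0,0.698],[0,0,0.698],[0,0,0.698]],"gripper":[6,6,6,6,6,6,6,6,6,6,6,6,6,6,6,6,6,6]}'
```

```text
time_s: 2.7
tool_pos: [0.3173, 0.3004, 0.1223]
orientation: [-0.001, 0.443, 0.897, -0.001]
contact_force: [0.5, 0.2, 1.3]
finger_gap: 0.0599
```

```bash
python3 -m creep '{"delta_pos":[[-0.2,0,4],[-0.2,0,8],[-0.2,0,10],[-0.2,0,11.6],[-0.2,0,11.6],[-0.2,0,11.6],[-0.2,0,11.6],[-0.2,0,11.6],[-0.2,0,11.6],[-0.2,0,11.6],[-0.2,0,11.6],[-0.2,0,11.6],[-0.2,0,11.6]],"angular":[[0,0,0],[0,0,0],[0,0,0],[0,0,0],[0,0,0],[0,0,0],[0,0,0],[0,0,0],[0,0,0],[0,0,0],[0,0,0],[0,0,0],[0,0,0]],"gripper":[6,6,6,6,6,6,2.5,2.5,2.5,2.5,2.5,2.5,2.5]}'
```

```text
time_s: 3.78
tool_pos: [0.3201, 0.2985, 0.0079]
orientation: [0.0, 0.443, 0.896, 0.001]
contact_force: [-0.1, -1.0, 6.3]
finger_gap: 0.0352
```

```bash
python3 -m creep '{"delta_pos":[[0,0,-2],[0,0,-5],[0,0,-9],[-5,6,-9],[-9,10,-9],[-13,15,-9],[-16.8,19.4,-9],[-16.8,19.4,-9],[-16.8,19.4,-9],[-16.8,19.4,-9],[-16.8,19.4,-9],[-16.8,19.4,-5],[-16.8,19.4,-5],[-16.8,19.4,-5],[-16.8,19.4,-5]],"angular":[[0,0,0],[0,0,0],[0,0,0],[0,0,0],[0,0,0],[0,0,0],[0,0,0],[0,0,0],[0,0,0],[0,0,0],[0,0,0],[0,0,0],[0,0,0],[0,0,0],[0,0,0]],"gripper":[2.5,2.5,2.5,2.5,2.5,2.5,2.5,2.5,2.5,2.5,2.5,2.5,2.5,2.5,2.5]}'
python3 - <<'E'
from h import *
np.set_printoptions(precision=4,suppress=True)
p=snapshot('side'); t=snapshot('top')
cv2.imwrite('pics/place25.png',np.hstack([cv2.resize(p['color'][200:370,200:340],(490,595)),cv2.resize(t['color'][130:260,210:350],(310,288))[:, :310].repeat(1,0) if 0 else cv2.resize(t['color'][140:260,240:302],(307,595))]))
for q,n in((p,'side'),(t,'top')):
    for d in cut_out('collar_25',n):
        X=cloud(q,d['mask'])
        if len(X)>5 and np.percentile(X[:,2],95)>.052:
            z=np.percentile(X[:,2],97);T=X[X[:,2]>z-.004];print(n,d['uv'],d['score'],z,X[:,2].min(),circ(T[:,:2]),len(T))
E
```

```text
time_s: 5.03
tool_pos: [0.5747, 0.2826, 0.0579]
orientation: [0.0, 0.443, 0.897, 0.0]
contact_force: [0.2, -0.4, -0.6]
finger_gap: 0.035
side [270.2, 269.3] 0.88 0.07546995814514251 -0.0007689797131811282 (array([0.5721, 0.2832]), np.float64(0.015275788429316239)) 152
```

View pics/place25.png

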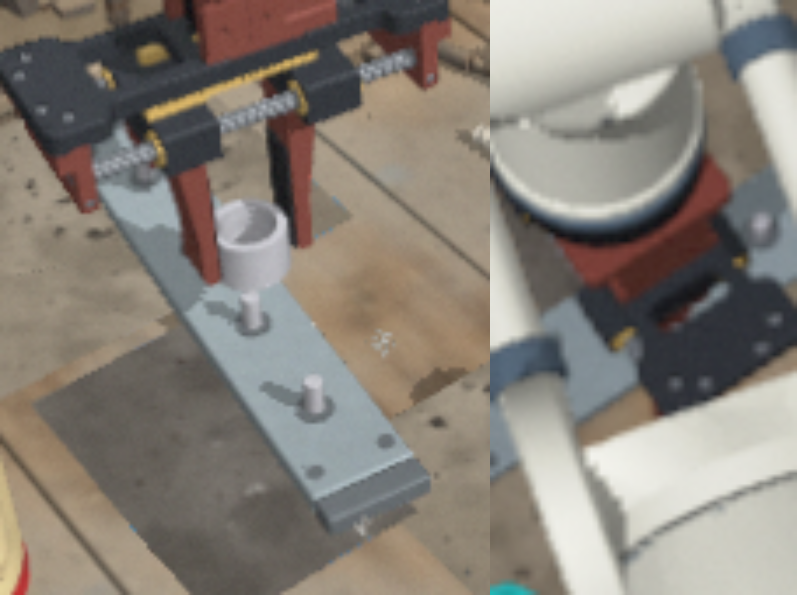

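Collar 25 hangs level above the third pin. By the side camera it is about 3 mm short of the pin in x, so I correct that and lower it.

```bash
python3 -m creep '{"delta_pos":[[-0.15,0.25,0.5],[-0.15,0.25,0.5],[-0.15,0.25,1.5],[-0.15,0.25,2.5],[-0.15,0.25,3.2],[-0.15,0.25,3.75],[-0.15,0.25,3.75],[-0.15,0.25,3.75],[-0.15,0.25,3.75],[-0.15,0.25,3.75],[-0.15,0.25,3.75],[-0.15,0.25,3.75],[-0.15,0.25,3.75]],"angular":[[0,0,0],[0,0,0],[0,0,0],[0,0,0],[0,0,0],[0,0,0],[0,0,0],[0,0,0],[0,0,0],[0,0,0],[0,0,0],[0,0,0],[0,0,0]],"gripper":[2.5,2.5,2.5,2.5,2.5,2.5,2.5,2.5,5.5,5.5,5.5,5.5,5.5]}'
```

```text
time_s: 6.32
tool_pos: [0.5784, 0.2824, 0.0187]
orientation: [-0.0, 0.443, 0.896, -0.0]
contact_force: [0.2, 0.3, 0.5]
finger_gap: 0.0547
```

```bash
python3 -m creep '{"delta_pos":[[0,0,-2],[0,0,-5],[0,0,-9],[3.7,-21.1,-9],[3.7,-21.1,-9],[3.7,-21.1,-9],[3.7,-21.1,-9],[3.7,-21.1,-9],[3.7,-21.1,-9],[3.7,-21.1,-9],[3.7,-21.1,-9],[3.7,-21.1,-5],[3.7,-21.1,-2],[3.7,-21.1,0.6],[3.7,-21.1,0.6],[3.7,-21.1,0.6]],"angular":[[0,0,0],[0,0,0],[0,0,0],[0,0,0],[0,0,0],[0,0,0],[0,0,0],[0,0,0],[0,0,0],[0,0,0],[0,0,0],[0,0,0],[0,0,0],[0,0,0],[0,0,0],[0,0,0]],"gripper":[6,6,6,6,6,6,6,6,6,6,6,6,6,6,6,6]}'
python3 - <<'E'
from h import *
p=snapshot('side'); t=snapshot('top')
cv2.imwrite('pics/after25.png',np.hstack([cv2.resize(p['color'][210:350,210:340],(390,420),interpolation=2),cv2.resize(p['color'][180:320,340:470],(390,420),interpolation=2)]))
E
```

```text
time_s: 7.65
tool_pos: [0.3885, 0.184, 0.0121]
orientation: [-0.001, 0.443, 0.896, -0.001]
contact_force: [-0.6, 0.2, 0.2]
finger_gap: 0.0599
```

View pics/after25.png

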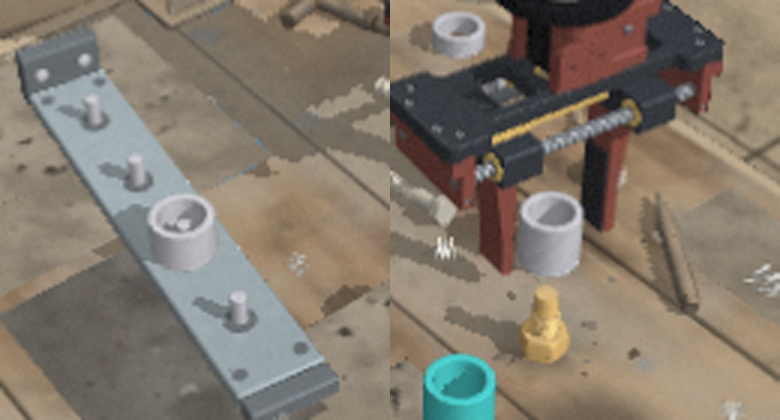

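Collar 25 sits on the third pin, and the fingers straddle collar 35. I grip and carry it.

```bash
python3 -m creep '{"delta_pos":[[0,0,0],[0,0,0],[0,0,0],[0,0,0],[0,0,0],[0,0,0],[0,0,-2],[0,0,-6],[0,0,-10],[-2,4.2,-10],[-4,8.4,-10],[-6,12.6,-10],[-8,16.8,-10],[-9.9,21,-10],[-9.9,21,-10],[-9.9,21,-10],[-9.9,21,-5],[-9.9,21,-5],[-9.9,21,-5],[-9.9,21,-5]],"angular":[[0,0,0],[0,0,0],[0,0,0],[0,0,0],[0,0,0],[0,0,0],[0,0,0],[0,0,0],[0,0,0],[0,0,0],[0,0,0],[0,0,0],[0,0,0],[0,0,0],[0,0,0],[0,0,0],[0,0,0],[0,0,0],[0,0,0],[0,0,0]],"gripper":[2.5,2.5,2.5,2.5,2.5,2.5,2.5,2.5,2.5,2.5,2.5,2.5,2.5,2.5,2.5,2.5,2.5,2.5,2.5,2.5]}'
cat > hold.py <<'E'
from h import *
np.set_printoptions(precision=4,suppress=True)
p=snapshot('side')
for d in cut_out('collar_25','side'):
    X=cloud(p,d['mask'])
    if len(X)>5:
        z=np.percentile(X[:,2],97);T=X[X[:,2]>z-.004];c,r=circ(T[:,:2]);print(d['uv'],round(d['score'],2),'z %.4f'%z,c,'r %.4f'%r)
E
python3 hold.py
```

```text
time_s: 9.42
tool_pos: [0.6141, 0.2323, 0.0625]
orientation: [-0.001, 0.443, 0.896, -0.001]
contact_force: [0.3, -0.2, -0.8]
finger_gap: 0.0355
[271.6, 287.2] 0.95 z 0.0376 [0.576  0.2834] r 0.0154
[251.8, 247.1] 0.95 z 0.0838 [0.6114 0.2332] r 0.0155
[365.3, 220.3] 0.91 z 0.0454 [0.4341 0.0808] r 0.0158
[365.8, 316.6] 0.76 z 0.0451 [0.4262 0.3298] r 0.0153
[358.2, 192.4] 0.66 z 0.0165 [ 0.4529 -0.0277] r 0.0157
[443.3, 359.2] 0.66 z 0.0452 [0.3076 0.3999] r 0.0154
```

```bash
python3 -m creep '{"delta_pos":[[0,0.2,0.5],[0,0.2,0.5],[0,0.2,1.5],[0,0.2,2.5],[0,0.2,3.2],[0,0.2,3.75],[0,0.2,3.75],[0,0.2,3.75],[0,0.2,3.75],[0,0.2,3.75],[0,0.2,3.75],[0,0.2,3.75],[0,0.2,3.75]],"angular":[[0,0,0],[0,0,0],[0,0,0],[0,0,0],[0,0,0],[0,0,0],[0,0,0],[0,0,0],[0,0,0],[0,0,0],[0,0,0],[0,0,0],[0,0,0]],"gripper":[2.5,2.5,2.5,2.5,2.5,2.5,2.5,2.5,6,6,6,6,6]}'
```

```text
time_s: 10.6
tool_pos: [0.617, 0.2338, 0.0254]
orientation: [-0.0, 0.443, 0.896, -0.0]
contact_force: [0.0, -0.3, 0.5]
finger_gap: 0.0596
```

```bash
python3 -m creep '{"delta_pos":[[0,0,-2],[0,0,-6],[0,0,-9],[-1.3,-23.6,-9],[-1.3,-23.6,-9],[-1.3,-23.6,-9],[-1.3,-23.6,-9],[-1.3,-23.6,-9],[-1.3,-23.6,-9],[-1.3,-23.6,-9],[-1.3,-23.6,-9],[-1.3,-23.6,-5],[-1.3,-23.6,-2],[-1.3,-23.6,0.8],[-1.3,-23.6,0.8],[-1.3,-23.6,0.8]],"angular":[[0,0,0],[0,0,0],[0,0,0],[0,0,0],[0,0,0],[0,0,0],[0,0,0],[0,0,0],[0,0,0],[0,0,0],[0,0,0],[0,0,0],[0,0,0],[0,0,0],[0,0,0],[0,0,0]],"gripper":[6,6,6,6,6,6,6,6,6,6,6,6,6,6,6,6]}'; python3 hold.py
```

```text
time_s: 11.93
tool_pos: [0.4368, 0.0808, 0.0165]
orientation: [-0.002, 0.443, 0.896, -0.001]
contact_force: [0.0, 0.7, -0.2]
finger_gap: 0.0597
[365.5, 215.2] 0.9 z 0.0456 [0.4342 0.0809] r 0.0159
[253.4, 263.5] 0.88 z 0.0472 [0.6147 0.2349] r 0.0157
[390.1, 290.4] 0.73 z 0.0399 [0.3861 0.2584] r 0.0048
[364.5, 314.9] 0.7 z 0.0453 [0.4261 0.3295] r 0.0156
[270.9, 283.5] 0.61 z 0.0373 [0.5763 0.2832] r 0.0155
[443.5, 359.0] 0.61 z 0.0451 [0.3076 0.3999] r 0.0155
[367.1, 192.8] 0.44 z 0.0165 [ 0.4416 -0.0191] r 0.0050
```

```bash
python3 -m creep '{"delta_pos":[[0,0,0],[0,0,0],[0,0,0],[0,0,0],[0,0,0],[0,0,0],[0,0,-2],[0,0,-6],[0,0,-9],[-1,4.1,-9],[-2,8.2,-9],[-3,12.3,-9],[-4,16.4,-9],[-5,20.5,-9],[-5,23.6,-9],[-5,23.6,-9],[-5,23.6,-5],[-5,23.6,-5],[-5,23.6,-5],[-5,23.6,-5]],"angular":[[0,0,0],[0,0,0],[0,0,0],[0,0,0],[0,0,0],[0,0,0],[0,0,0],[0,0,0],[0,0,0],[0,0,0],[0,0,0],[0,0,0],[0,0,0],[0,0,0],[0,0,0],[0,0,0],[0,0,0],[0,0,0],[0,0,0],[0,0,0]],"gripper":[2.5,2.5,2.5,2.5,2.5,2.5,2.5,2.5,2.5,2.5,2.5,2.5,2.5,2.5,2.5,2.5,2.5,2.5,2.5,2.5]}'; python3 hold.py
```

```text
time_s: 13.7
tool_pos: [0.6547, 0.1834, 0.0683]
orientation: [-0.0, 0.443, 0.896, -0.0]
contact_force: [0.0, -0.1, -1.6]
finger_gap: 0.0345
[361.2, 189.0] 0.8 z 0.0163 [ 0.4525 -0.0278] r 0.0154
[270.1, 285.6] 0.79 z 0.0378 [0.5768 0.2835] r 0.0153
[236.5, 222.2] 0.75 z 0.0948 [0.6516 0.1847] r 0.0148
[254.0, 262.0] 0.64 z 0.0474 [0.6144 0.2356] r 0.0152
[362.7, 316.0] 0.56 z 0.0453 [0.4261 0.3299] r 0.0154
[444.2, 355.5] 0.55 z 0.0453 [0.3076 0.4   ] r 0.0153
```

```bash
python3 -m creep '{"delta_pos":[[0,-0.1,0.8],[0,-0.1,1.6],[0,-0.1,2.5],[0,-0.1,3.3],[0,-0.1,3.9],[0,-0.1,3.9],[0,-0.1,3.9],[0,-0.1,3.9],[0,-0.1,3.9],[0,-0.1,3.9],[0,-0.1,3.9],[0,-0.1,3.9]],"angular":[[0,0,0],[0,0,0],[0,0,0],[0,0,0],[0,0,0],[0,0,0],[0,0,0],[0,0,0],[0,0,0],[0,0,0],[0,0,0],[0,0,0]],"gripper":[2.5,2.5,2.5,2.5,2.5,2.5,2.5,6,6,6,6,6]}'
```

```text
time_s: 14.8
tool_pos: [0.6543, 0.1831, 0.0281]
orientation: [-0.0, 0.443, 0.896, -0.0]
contact_force: [-0.3, 0.5, -0.5]
finger_gap: 0.0596
```

```bash
python3 -m creep '{"delta_pos":[[0,0,-3],[0,0,-7],[0,0,-7],[-4.7,-28.6,-7],[-4.7,-28.6,-7],[-4.7,-28.6,-7],[-4.7,-28.6,-7],[-4.7,-28.6,-7],[-4.7,-28.6,-7],[-4.7,-28.6,-7],[-4.7,-28.6,-7],[-4.7,-28.6,-7],[-4.7,-28.6,-7]],"angular":[[0,0,0],[0,0,0],[0,0,0],[0,0,0],[0,0,0],[0,0,0],[0,0,0],[0,0,0],[0,0,0],[0,0,0],[0,0,0],[0,0,0],[0,0,0]],"gripper":[6,6,6,6,6,6,6,6,6,6,6,6,6]}'; python3 hold.py
python3 - <<'E'
from h import *
p=snapshot('side'); m=np.zeros((480,640),bool); m[160:190,295:325]=1
c=p['color'].astype(int); m&=(c[...,2]>130)&(c[...,1]<70)
X=cloud(p,m); print('knob',X.min(0),X.max(0),len(X))
cv2.imwrite('pics/c15.png',cv2.resize(p['color'][100:340,200:440],(600,600),interpolation=2))
E
```

```text
time_s: 15.88
tool_pos: [0.4562, -0.0277, 0.0991]
orientation: [0.001, 0.444, 0.896, 0.001]
contact_force: [-0.2, 0.1, 0.5]
finger_gap: 0.0595
[442.2, 357.5] 0.92 z 0.0451 [0.3077 0.3999] r 0.0153
[268.4, 286.2] 0.71 z 0.0374 [0.5764 0.2834] r 0.0154
[362.1, 315.8] 0.69 z 0.0454 [0.4263 0.33  ] r 0.0154
[238.2, 238.9] 0.58 z 0.0574 [0.6513 0.184 ] r 0.0151
[253.6, 262.8] 0.57 z 0.0475 [0.6146 0.235 ] r 0.0157
[361.3, 190.8] 0.46 z 0.0155 [ 0.4525 -0.0276] r 0.0152
knob [ 0.54450646 -1.514294   -0.8602054 ] [ 0.78564443 -0.00831525  0.06210767] 98
```

View pics/c15.png

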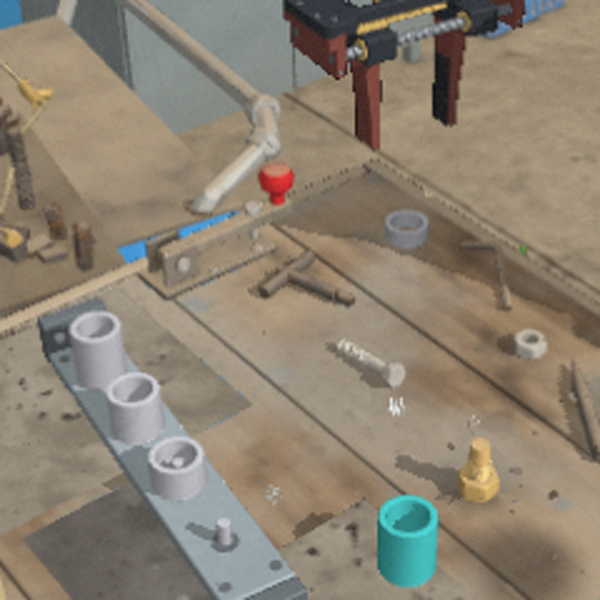

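Collars 45, 35 and 25 stand on their pins. The red knob (about 65 mm tall) is under a corner of the gripper body, so I turn the jaws by 0.57 rad before descending on collar 15.

```bash
python3 -m creep '{"delta_pos":[[0,0,0],[0,0,0],[0,0,0],[0,0,0],[0,0,0],[0,0,3],[0,0,6],[0,0,8],[0,0,9.4],[0,0,9.4],[0,0,9.4],[0,0,9.4],[0,0,9.4],[0,0,9.4],[0,0,9.4],[0,0,9.4],[0,0,9.4],[0,0,9.4]],"angular":[[0,0,-0.57],[0,0,-0.57],[0,0,-0.57],[0,0,-0.57],[0,0,-0.57],[0,0,-0.57],[0,0,-0.57],[0,0,-0.57],[0,0,-0.57],[0,0,-0.57],[0,0,-0.57],[0,0,-0.57],[0,0,-0.57],[0,0,-0.57],[0,0,-0.57],[0,0,-0.57],[0,0,-0.57],[0,0,-0.57]],"gripper":[6,6,6,6,6,6,6,6,6,6,6,2.5,2.5,2.5,2.5,2.5,2.5,2.5]}'
```

```text
time_s: 17.53
tool_pos: [0.456, -0.0278, 0.0052]
orientation: [0.001, 0.174, 0.985, 0.0]
contact_force: [0.4, 0.3, 3.4]
finger_gap: 0.0354
```

```bash
python3 -m creep '{"delta_pos":[[0,0,-2],[0,0,-6],[0,0,-9],[0.5,4,-9],[1,8,-9],[1.5,12,-9],[2,16,-9],[2.5,20,-9],[3,24,-9],[3.5,28,-9],[4,32,-9],[4.4,36.7,-9],[4.4,36.7,-9],[4.4,36.7,-9],[4.4,36.7,-9],[4.4,36.7,-5],[4.4,36.7,-5],[4.4,36.7,-5],[4.4,36.7,-5]],"angular":[[0,0,0],[0,0,0],[0,0,0],[0,0,0.1],[0,0,0.2],[0,0,0.3],[0,0,0.4],[0,0,0.5],[0,0,0.57],[0,0,0.57],[0,0,0.57],[0,0,0.57],[0,0,0.57],[0,0,0.57],[0,0,0.57],[0,0,0.57],[0,0,0.57],[0,0,0.57],[0,0,0.57]],"gripper":[2.5,2.5,2.5,2.5,2.5,2.5,2.5,2.5,2.5,2.5,2.5,2.5,2.5,2.5,2.5,2.5,2.5,2.5,2.5]}'; python3 hold.py
```

```text
time_s: 19.12
tool_pos: [0.5398, 0.3309, 0.0557]
orientation: [0.0, 0.444, 0.896, -0.0]
contact_force: [0.2, -0.3, 0.3]
finger_gap: 0.0355
[443.8, 359.8] 0.78 z 0.0451 [0.3078 0.4001] r 0.0152
[288.2, 291.3] 0.63 z 0.0658 [0.5376 0.3318] r 0.0154
[364.8, 312.2] 0.61 z 0.0452 [0.4263 0.3298] r 0.0154
[262.1, 289.2] 0.58 z 0.0379 [0.5761 0.2848] r 0.0147
[236.3, 227.3] 0.46 z 0.0584 [0.617  0.2515] r 0.0851
```

```bash
python3 -m creep '{"delta_pos":[[0,0.1,0.8],[0,0.1,1.6],[0,0.1,2.5],[0,0.1,3.2],[0,0.1,3.75],[0,0.1,3.75],[0,0.1,3.75],[0,0.1,3.75],[0,0.1,3.75],[0,0.1,3.75],[0,0.1,3.75],[0,0.1,3.75],[0,0.1,0],[0,0.1,-4],[0,0.1,-8],[0,0.1,-12],[0,-10,-16],[0,-10,-16],[0,-10,-16],[0,-10,-16]],"angular":[[0,0,0],[0,0,0],[0,0,0],[0,0,0],[0,0,0],[0,0,0],[0,0,0],[0,0,0],[0,0,0],[0,0,0],[0,0,0],[0,0,0],[0,0,0],[0,0,0],[0,0,0],[0,0,0],[0,0,0],[0,0,0],[0,0,0],[0,0,0]],"gripper":[2.5,2.5,2.5,2.5,2.5,2.5,2.5,6,6,6,6,6,6,6,6,6,6,6,6,6]}'; python3 hold.py
python3 - <<'E'
from h import *
p=snapshot('side')
cv2.imwrite('pics/end.png',cv2.resize(p['color'][170:390,200:480],(764,600),interpolation=2))
for t in('brass_fitting','bolt_4'):
    d=cut_out(t,'side')[0]; print(t,d['uv'],cloud(p,d['mask']).mean(0))
E
```

```text
time_s: 20.88
tool_pos: [0.459, 0.2703, 0.2192]
orientation: [0.002, 0.444, 0.896, 0.002]
contact_force: [-0.6, -0.1, 0.7]
finger_gap: 0.0601
[443.4, 358.1] 0.95 z 0.0450 [0.3077 0.4   ] r 0.0153
[252.8, 263.4] 0.93 z 0.0474 [0.6144 0.2351] r 0.0155
[363.3, 314.7] 0.81 z 0.0450 [0.4263 0.3297] r 0.0156
[287.6, 315.6] 0.64 z 0.0274 [0.5384 0.334 ] r 0.0152
[269.8, 285.3] 0.58 z 0.0377 [0.5763 0.2832] r 0.0157
[237.7, 239.7] 0.56 z 0.0573 [0.6515 0.1839] r 0.0153Traceback (most recent call last):
  File "<stdin>", line 5, in <module>
IndexError: list index out of range
```

View pics/end.png

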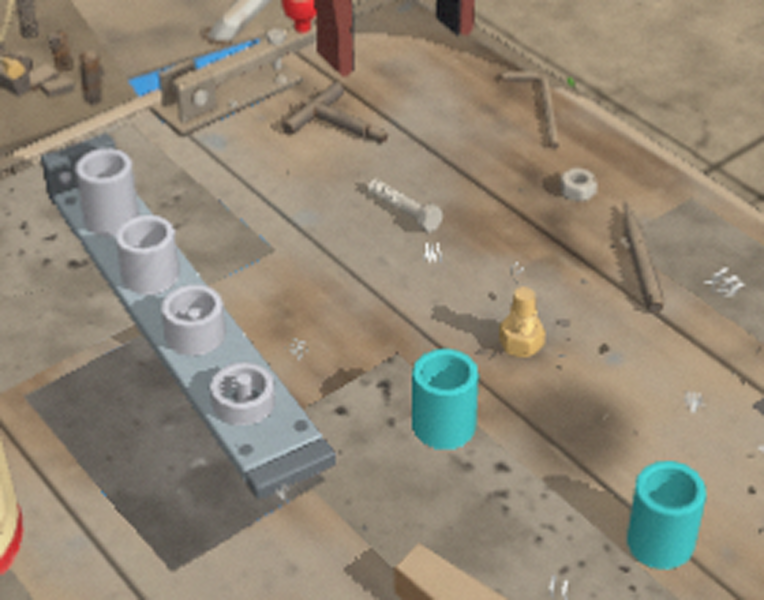

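All four collars are over their pins and flat, with tops at 57, 47, 37 and 27 mm. The brass fitting, the bolt and the turquoise tubes are where they were.

```bash
python3 -c "
from workcell import env; print(env.hand_in())"
```

```text
the job is handed in; nothing more can be done
None
```

The four steel collars are on the rail pins in order 45, 35, 25, 15 mm, with the 45 mm collar next to the upright stop. I handed the job in at about 21 s of the 96 s allowed.

**Collars:** In the last side-camera check, each collar was within about 2 mm of its pin. Tops were at 57.3, 47.4, 37.7 and 27.4 mm, against 57, 47, 37 and 27 mm for sitting flat on the 12 mm rail. The gripper was clear of everything, about 0.2 m up.

**Things left alone:** By measurement, the turquoise look-alikes did not move. The brass fitting and the bolt look unmoved in the final picture. My final numeric check of those two failed because the network did not detect the first one it looked for, the brass fitting, and the script stopped there. I did not repeat it.

**Disagreements:** The two cameras and the arm's own reading differed by 2–3 mm. I corrected for this above each pin before lowering.

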